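# Seat a plinth blank in the drilling jig and set the guide

### The job

Lay the walnut blank with the scribed line flat on the drilling jig, with the line on top, and push it square and flush into the fence corner: long side against the far fence, and the end nearer the line against the end fence. Then turn the knob until the drill guide's pointer stands exactly over the scribed line, with the blank still fully home. Leave the other things on the bench where they are.

Things in the scene. Friction and masses are not known exactly. Their poses are not given: they have to be found in the camera images.
- jig: drilling jig fixed to the bench: grey board 220 (x) x 400 (y) x 12 mm with two aluminium fences, 24 mm high above it, 25 mm thick: one along its far side (inner face x = 85 mm), a shorter one across its left end (inner face y = 165 mm, x from -40 to 85). Origin: centre of the board's underside; x to the far fence, y along it to the end fence, z up. The board's top is at z = 12 mm.
- fence_corner (a point): the inner corner where the two fence faces meet, at board-top level; axes as the jig's. The blank belongs at negative x and negative y from here.
- blank: loose dark walnut blank, 60 (its x) x 160 (its y) x 24 mm, 0.11 to 0.22 kg, with one pale line scribed across its top. Origin: centre of its underside; y along its length towards the end nearer the line (the line end); z up.
- scribed_line (a point): far end of the scribed line, on the blank's top edge: blank x = 30, y = 20, z = 24 mm, i.e. 60 mm from the line end. Axes as the blank's; the line runs along x and is 3 mm wide.
- blank_corner (a point): lower corner of the blank (blank x = 30, y = 80, z = 0 mm) that belongs at fence_corner.
- guide_knob (a joint): angle (rad) of the bar-grip knob near the right end of the jig's board, axis upright; grows clockwise seen from above, range 0 to 3.2. At 0 the grip bar lies along the jig's x. Clockwise drives the drill guide along the far fence away from the end fence, 25 mm per rad; it stays where it is left.
- guide_knob_grip (a point): point on the knob's axis at the height to grip; at jig x = 5, y = -150, z = 49 mm; turns with the knob. The grip bar is 14 mm thick, 61 mm long; it stands from z = 24 to 56 mm over the bench, on a disc of 64 mm diameter; a flat plate 18 mm high lies under it.
- pointer_tip (a point): tip of the tapering brass pointer on the drill guide, a steel block 34 x 36 x 14 mm with a brass bush (top 60 mm over the bench) riding on the far fence. The pointer overhangs the fence face by 25 mm, its underside 8 mm above a seated blank's top, and points to the jig's -x.
- offcut: a plain walnut offcut, 95 x 50 x 24 mm, without a line; not part of the job. Origin at the underside or middle.
- antler: a forked piece of shed antler, about 260 mm long, 28 mm thick; not part of the job. Origin at the underside or middle.
- glue: a white glue bottle, 56 mm across, 150 mm high; not part of the job. Origin at the underside or middle.
- mallet: a hammer lying on the bench, 270 mm long; not part of the job. Origin at the underside or middle.
- brush: a bench brush, 180 mm long; not part of the job. Origin at the underside or middle.
- pot: an open steel cup, 76 mm across, 90 mm high; not part of the job. Origin at the underside or middle.
- oil_tin: a brown glass jar with a dark lid, 70 mm across, 100 mm high; not part of the job. Origin at the underside or middle.
Not all that is in view belongs to the job. Leave any turquoise look-alike of the blank alone.

How it is judged:
By the outcome, as a careful person would: the job done as asked, in the order asked, and still so for the second after the job is handed in, with the robot touching nothing.
It also fails if it takes over 72 s, if anything falls off the work surface, if the arm or the gripper's body presses on something with over 40 N, if the wrist force passes 120 N, or if a joint passes its speed limit or range.

### The arm

A 6-joint arm with a two-finger parallel gripper is mounted at the origin on the work surface. World frame = base frame: x ahead of the robot, y to its left, z up, the work surface at z = 0. Lengths are in mm, angles in rad, forces in N, time in s.
With the tool pointing down it reaches from about 275 to 750 mm from the base axis. Payload 10.2 kg.
Tool frame: the origin (TCP) lies at the very end of the fingers, on their centre line; the grasp point (between the pads) lies 19 mm behind it; z points along the fingers, y is the line along which they close (so a half turn about z gives the same grasp; the last joint's range is limited). The gripper opens to 85 mm and grips with 20 to 120 N. Pads are 22 mm wide; open, the fingers measure 114 mm over their backs; the gripper's body (76 mm by 85 mm) begins 54 mm behind the grasp point. The pads swing forward as they close: fully open they stand 13 mm farther back than shut.
Start: joints at [-1.425, 0.313, 1.498, -0, 1.331, -0.223], TCP at [189.248, -489.71, 231.294] pointing down, gripper open.
Joint ranges: [-2.94, 2.94], [-0.97, 2.17], [0.19, 2.56], [-1.23, 4.37], [0.02, 3.11], [-2.88, 2.88]. Speed limits (rad/s): [2.39, 2.39, 3.01, 3.14, 3.14, 3.14].

### API

Orientations are given as a unit quaternion [w, x, y, z].
In Python, from station import state, get_image, get_calibration, job_done gives the robot as it stands.
- The arm moves only by the tool servo_tool, never from a script. Its argument "motion" is a list that holds one entry, the list of rows, each a list of 5 numbers: the finger opening in m, from 0 to 0.0854, then the shift along the tool's x, y, z in m, then the turn about the tool's z in degrees. In form: [[[fingers, x, y, z, spin], ...]]. A call has 1 to 10 rows; each row is the pose to reach, as a shift and turn from the pose commanded when the call began, along the tool's axes at that moment; what a row does not reach only later rows make up. A row lasts 1/12 s, in which the tool goes at most 41.7 mm and 7.16 degrees, less where a joint would pass 70% of its speed; a pose out of reach is approached as far as the arm can. A call with a gripper value outside its range is refused whole. The fingers move at their own pace and stop on an object; the grip force is fixed at half the most. Time passes only in rows, so rows that repeat a pose let the fingers close. It gives the time, the measured TCP pose, the force, the opening and the grip force at its end, in the units of the state.
- state(): the state, without advancing time (a new reading comes with each control period).
- get_image(name): name is "side" or "top"; returns the picture (480x640x3 uint8, blue, green, red); there is no depth.
- get_calibration(name): a dict with "vfov" (degrees; the focal length in pixels is half the picture's height over the tangent of half this angle, whatever the lens; pixels are square), "cx", "cy" (the principal point, pixels), "D" ([k1, k2, p1, p2, k3] as OpenCV has them; the pictures are not rectified), "world_to_cam" (4x4, takes a point from world to camera coordinates). Camera axes: x right, y up, looking along -z (the intrinsics and any distortion apply to the point x, -y, -z); pixel columns grow to the right and rows downward; lengths in mm; the calibration is good to about 2 mm. A picture is of the moment at which its call begins. get_calibration takes no time and is no camera call.
- job_done(): hands the job in; it is judged then, once.
The state is a dict: "clock": time; "q": joint angles; "dq": joint speeds; "effort": joint torques, N m; "eef_pos": TCP position; "eef_rot": TCP orientation; "wrist_force": force on the tool from outside, world axes, zero at the start; "moment": the same for the moment, N m; "width": finger opening in mm; "gripper_force": force on a finger pad.
Only numpy, scipy, OpenCV 4.12 (cv2) and the standard library are available. Lean on these libraries where they do the work, as an engineer would, in place of code of your own. Each camera call takes 0.05 s, during which the arm holds its last target. There are 200 camera calls.

## Working session

There is one attempt and no reset: what is moved stays moved. The work goes in short steps, Python scripts to look and compute and a tool call to move; the robot and the scene stay as the last step left them, time stands still between calls to the robot, and variables do not carry over. Pictures are saved under pics/ and viewed, at most 10 in all, crops included, and the job is handed in when it is done.

Besides the shell and the picture viewer there is one more tool, called after ">>>" as name(argument=value, ...), one argument or row to a line, values as JSON. servo_tool: Moves the arm, as the interface text tells. Its arguments: {"type":"object","properties":{"motion":{"type":"array","items":{"type":"array","items":{"type":"array","items":{"type":"number"}}}}},"required":["motion"]}

```bash
mkdir -p pics; cat > h.py <<'E'
import numpy as np, cv2
from station import state,get_image,get_calibration
def cal(n):
    c=get_calibration(n); f=240/np.tan(np.radians(c["vfov"]/2))
    K=np.array([[f,0,c["cx"]],[0,f,c["cy"]],[0,0,1]]); return K,np.array(c["D"],float),np.array(c["world_to_cam"],float)
def w(n,u,v,z):
    "pixel -> world at height z"
    K,D,T=cal(n); p=cv2.undistortPoints(np.array([[[u,v]]],float),K,D)[0,0]
    d=T[:3,:3].T@np.array([p[0],-p[1],-1]); o=-T[:3,:3].T@T[:3,3]
    return o+d*(z-o[2])/d[2]
def px(n,P):
    K,D,T=cal(n); P=np.atleast_2d(np.array(P,float)); c=P@T[:3,:3].T+T[:3,3]
    return cv2.projectPoints(c*[1,-1,-1],np.zeros(3),np.zeros(3),K,D)[0][:,0]
def snap(n,f,box=None,s=1):
    im=get_image(n)
    if box: x,y,X,Y=box; im=im[y:Y,x:X]
    cv2.imwrite("pics/"+f,cv2.resize(im,None,fx=s,fy=s,interpolation=cv2.INTER_CUBIC))
E
python3 -c "
from h import *
snap('top','t0.png');snap('side','s0.png')
for n in('top','side'):
  K,D,T=cal(n);print(n,K[0,0],K[:2,2],D,-T[:3,:3].T@T[:3,3])
s=state();print(s['clock'],s['eef_pos'],s['eef_rot'])"
```

```text
top 506.1987146573625 [326.58545823 241.72934032] [0.0149021 0.        0.        0.        0.       ] [ 372.57862789  -27.0849554  1351.87529628]
side 534.7406437409179 [324.16926048 238.80543299] [-0.12500222  0.          0.          0.          0.        ] [ -28.96739462  602.38801799 1027.0024205 ]
0.1 [ 189.22671431 -489.47722351  230.79984533] [-5.68259581e-04  9.83046710e-01  1.83354416e-01  3.02956404e-05]
```

View pics/t0.png

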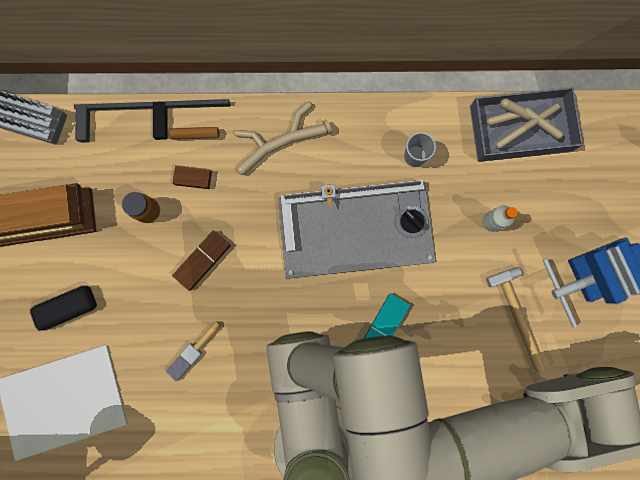

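View pics/s0.png

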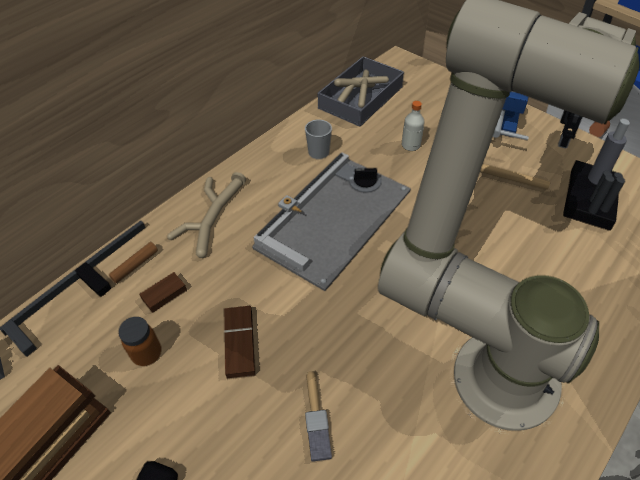

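Top view: the candidates are the dark walnut block with a pale line (203,261), the plain offcut (192,177), and the turquoise look-alike (388,318). I choose (203,261), and the crops check that choice. The jig is at (358,230), the knob at (412,221) and the pointer at (330,198).

```bash
python3 -c "
from h import *
snap('top','b1.png',(165,225,240,295),8);snap('top','j1.png',(272,172,444,284),4.6)"
```

```text
(no output)
```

View pics/b1.png

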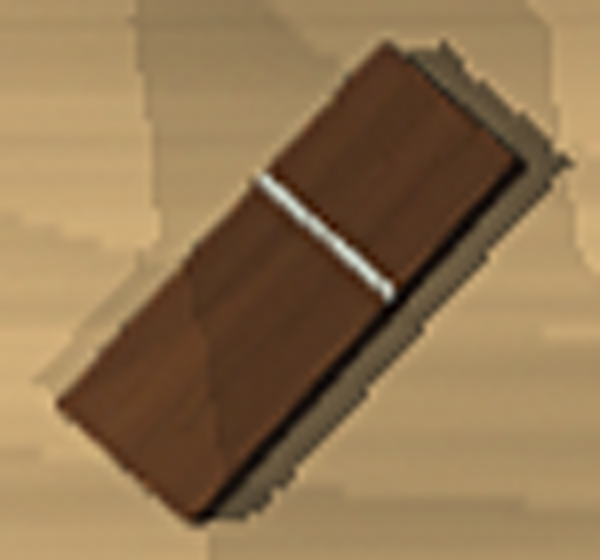

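View pics/j1.png

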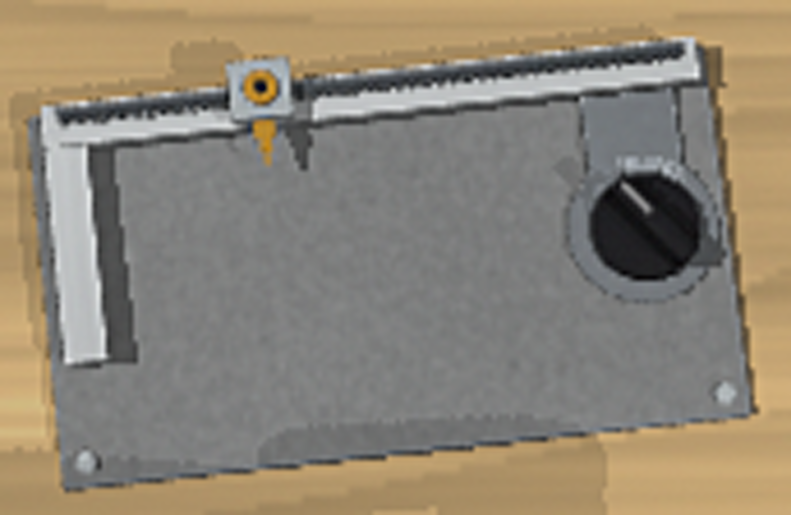

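Crops: the block at (203,261) has the pale line, its line end is the upper right one, and its corners are clear. The jig crop shows the fence corner, the pointer tip (266,165 in the crop), and the knob at (645,225).

```bash
cat > m.py <<'E'
from h import *
def b(u,v,z): return w('top',165+(u+.5)/8-.5,225+(v+.5)/8-.5,z)
def j(u,v,z): return w('top',272+(u+.5)/4.6-.5,172+(v+.5)/4.6-.5,z)
if __name__=='__main__':
    C=[b(*p,24)[:2] for p in((388,45),(522,163),(200,520),(58,402))]
    print('sides',[np.linalg.norm(C[i]-C[(i+1)%4]).round(1) for i in range(4)],'centre',np.mean(C,0))
    y=(C[0]+C[1]-C[2]-C[3]); print('blank yaw of y',np.degrees(np.arctan2(y[1],y[0])))
    print('line',b(262,178,24),b(392,293,24))
    A=j(65,487,12)[:2];B=j(750,413,12)[:2];d=A-B;L=np.linalg.norm(d);ey=d/L;ex=np.array([ey[1],-ey[0]])
    print('board edge',L,'yaw',np.degrees(np.arctan2(ey[1],ey[0]))-90)
    O=(A+B)/2+110*ex
    print('origin',O)
    for n,p in dict(endbot=(107,360,36),endbotL=(65,362,36),corner=(90,143,36),farR=(700,80,36),farmid=(430,112,36),tip=(266,165,44),knobdisc=(645,225,24),bush=(261,87,60)).items():
        q=j(*p)[:2]-O; print(n,q@ex,q@ey)
    K=O+5*ex-150*ey; print('knob',K)
    im=get_image('top')[200:245,390:435].astype(float); im=np.clip(im*4,0,255).astype(np.uint8)
    cv2.imwrite('pics/k1.png',cv2.resize(im,None,fx=12,fy=12,interpolation=cv2.INTER_CUBIC))
E
python3 m.py
```

```text
sides [np.float64(59.9), np.float64(155.6), np.float64(61.2), np.float64(157.8)] centre [482.10504422 304.27831052]
blank yaw of y -41.74887425570053
line [516.3587297 315.1891249  24.       ] [478.07087228 271.65349654  24.        ]
board edge 396.63193670018416 yaw 5.792308260080233
origin [ 564.02116453 -103.34749188]
endbot -42.198679336795436 165.70042469880357
endbotL -40.76842638467613 189.52558214385004
corner 83.41599319419903 162.8582096274041
farR 82.18698730764808 -189.8036446384697
farmid 80.37013549438082 -33.269714055854564
tip 58.325491132272866 63.9796433103047
knobdisc 3.5468611397067074 -149.92967794255665
bush 100.14582989387074 62.33996668039644
knob [ 584.13404646 -252.07701814]
```

View pics/k1.png

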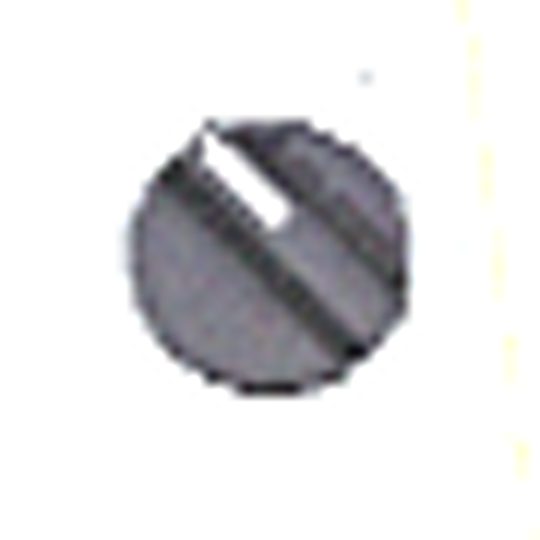

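The boosted crop shows the knob's bar running from upper left to lower right, which is about 2.4 rad. The pointer must go from y≈64 to 105, so about 1.6 rad anticlockwise, which is in range. Next I cross-check with the side camera and work out the first move.

```bash
cat > go.py <<'E'
import sys; from h import *
from scipy.spatial.transform import Rotation as R
def go(x,y,z,yaw):
    s=state(); q=s['eef_rot']; r=R.from_quat([q[1],q[2],q[3],q[0]]); M=r.as_matrix()
    d=M.T@(np.array([x,y,z])-s['eef_pos']); cy=np.degrees(np.arctan2(M[1,0],M[0,0]))
    print('shift m',(d/1000).round(4),'spin',((cy-yaw+180)%360-180).round(2),'| pos',np.round(s['eef_pos'],1),'yaw',cy.round(2),'F',np.round(s['wrist_force'],1),'q6',s['q'][5].round(2),'w',s['width'],'t',s['clock'])
ex=lambda a:np.array([np.cos(np.radians(a)),np.sin(np.radians(a))])
J0=np.array([562.5,-103.5]);JY=5.8
def jw(x,y): return J0+x*ex(JY)+y*ex(JY+90)
if __name__=='__main__':
    a=sys.argv
    if a[1]=='j': p=jw(float(a[2]),float(a[3])); go(*p,float(a[4]),JY+float(a[5]))
    else: go(*map(float,a[2:6]))
E
python3 - <<'E'
from h import *; from m import b
from go import *
for p in((388,45),(522,163),(200,520),(58,402)): print(px('side',b(*p,24)).round(1))
print('board L,R near',px('side',[*jw(-110,200),12]),px('side',[*jw(-110,-200),12]),'endfence',px('side',[*jw(-40,165),36]),'tip',px('side',[*jw(59,64),44]))
go(482,304,130,-41.75)
snap('side','s1.png',(200,150,440,330),3.3)
E
```

```text
[[223.5 307.6]]
[[250.4 304.7]]
[[253.8 368.2]]
[[224.  372.5]]
board L,R near [[323.2978655  288.46205048]] [[409.51123437 187.50265883]] endfence [[307.51709598 258.24156531]] tip [[299.61187077 211.9084377 ]]
shift m [ 0.5591 -0.6347  0.1015] spin 62.88 | pos [ 189.2 -489.6  231. ] yaw 21.13 F [-0.2  0.7 -0.4] q6 -0.22 w 85.13316612774906 t 0.25
```

View pics/s1.png

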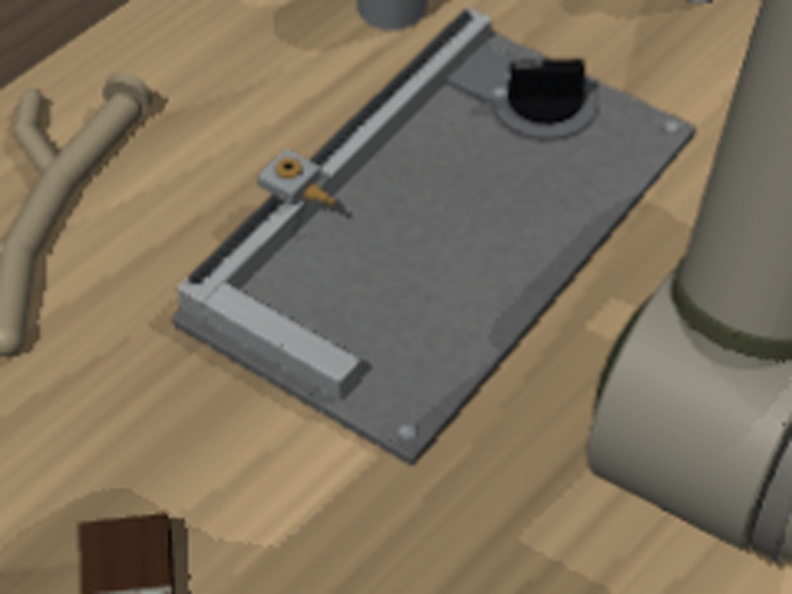

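The side view agrees with the top to about 3 px (near corner of the board at (325,290), predicted (323,288)). Moving over the blank.

>>> servo_tool(
  motion=[
    [[0.085,0.0559,-0.0635,0.01,6.3],[0.085,0.112,-0.127,0.02,12.6],[0.085,0.168,-0.19,0.03,18.9],[0.085,0.224,-0.254,0.04,25],[0.085,0.28,-0.317,0.05,31.4],[0.085,0.335,-0.381,0.06,37.7],[0.085,0.391,-0.444,0.07,44],[0.085,0.447,-0.508,0.08,50.3],[0.085,0.503,-0.571,0.09,56.6],[0.085,0.559,-0.635,0.1,62.9]],
  ],
)

```text
clock: 1.13
eef_pos: [322.6, -131.4, 186.3]
eef_rot: [0.0, 0.942, -0.336, 0.0]
wrist_force: [0.5, -1.2, 0.3]
width: 84.9
gripper_force: 0.0
```

```bash
python3 go.py w 481 305 130 -41.75; python3 go.py w 481 305 3 -41.75
```

```text
shift m [-0.1532 -0.4383  0.0563] spin 2.53 | pos [ 322.6 -131.4  186.3] yaw -39.22 F [ 0.5 -1.2  0.3] q6 1.53 w 84.88004619298012 t 1.1333
shift m [-0.1533 -0.4383  0.1833] spin 2.53 | pos [ 322.6 -131.4  186.3] yaw -39.22 F [ 0.5 -1.2  0.3] q6 1.53 w 84.88004619298012 t 1.1333
```

>>> servo_tool(
  motion=[
    [[0.085,-0.153,-0.438,0.02,2.5],[0.085,-0.153,-0.438,0.02,2.5],[0.085,-0.153,-0.438,0.02,2.5],[0.085,-0.153,-0.438,0.02,2.5],[0.085,-0.153,-0.438,0.03,2.5],[0.085,-0.153,-0.438,0.03,2.5],[0.085,-0.153,-0.438,0.03,2.5],[0.085,-0.153,-0.438,0.04,2.5],[0.085,-0.153,-0.438,0.05,2.5],[0.085,-0.153,-0.438,0.056,2.5]],
  ],
)

```text
clock: 1.97
eef_pos: [462.0, 258.7, 144.3]
eef_rot: [-0.0, 0.935, -0.353, 0.001]
wrist_force: [0.5, -0.2, -0.3]
width: 84.9
gripper_force: 0.0
```

>>> servo_tool(
  motion=[
    [[0.085,0,0,0,0],[0.085,0,0,0,0]],
  ],
)

```text
clock: 2.13
eef_pos: [461.1, 257.4, 143.1]
eef_rot: [0.001, 0.936, -0.352, -0.001]
wrist_force: [-0.2, 0.1, 0.7]
width: 85.1
gripper_force: 0.0
```

```bash
python3 go.py w 481 305 3 -41.75
```

```text
shift m [-0.0163 -0.0492  0.1401] spin 0.48 | pos [461.1 257.4 143.1] yaw -41.27 F [-0.2  0.1  0.7] q6 2.58 w 85.0638651863696 t 2.1333
```

>>> servo_tool(
  motion=[
    [[0.085,-0.008,-0.025,0.02,0.5],[0.085,-0.016,-0.049,0.04,0.5],[0.085,-0.016,-0.049,0.06,0.5],[0.085,-0.016,-0.049,0.08,0.5],[0.085,-0.016,-0.049,0.095,0.5],[0.085,-0.016,-0.049,0.105,0.5],[0.085,-0.016,-0.049,0.115,0.5],[0.085,-0.016,-0.049,0.125,0.5],[0.085,-0.016,-0.049,0.133,0.5],[0.085,-0.016,-0.049,0.139,0.5]],
  ],
)

```text
clock: 2.97
eef_pos: [482.1, 303.3, 4.9]
eef_rot: [-0.0, 0.934, -0.358, 0.0]
wrist_force: [0.8, 0.7, -0.1]
width: 84.9
gripper_force: 0.0
```

```bash
python3 go.py w 481 305 3 -41.75; python3 -c "
from h import *
snap('side','s2.png',(150,200,350,350),4)"
```

```text
shift m [-0.0019 -0.0006  0.0019] spin -0.2 | pos [482.1 303.3   4.9] yaw -41.95 F [ 0.8  0.7 -0.1] q6 2.66 w 84.85311556196747 t 2.9667
```

View pics/s2.png

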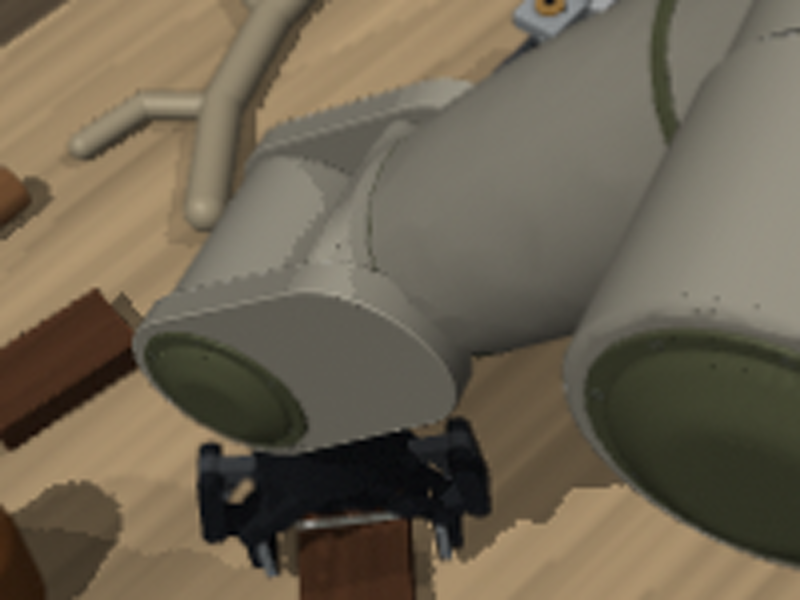

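The crop shows the fingers straddling the blank, at (262,560) and (450,550), with clearance on both sides. I close, then lift.

>>> servo_tool(
  motion=[
    [[0.05,0,0,0.001,0],[0.05,0,0,0.001,0],[0.05,0,0,0.001,0],[0.05,0,0,0.001,0],[0.05,0,0,0.001,0],[0.05,0,0,0.001,0],[0.05,0,0,0.001,0],[0.05,0,0,0.001,0]],
  ],
)

```text
clock: 3.68
eef_pos: [482.5, 303.7, 5.2]
eef_rot: [-0.001, 0.934, -0.358, 0.001]
wrist_force: [-0.3, 0.3, 6.9]
width: 58.7
gripper_force: 66.0
```

>>> servo_tool(
  motion=[
    [[0.05,0,0,-0.005,0],[0.05,0,0,-0.015,0],[0.05,0,0,-0.03,0],[0.05,0,0,-0.05,0],[0.05,0,0,-0.07,0],[0.05,0,0,-0.09,0],[0.05,0,0,-0.1,0],[0.05,0,0,-0.1,0]],
  ],
)

```text
clock: 4.35
eef_pos: [482.9, 303.9, 106.8]
eef_rot: [-0.001, 0.934, -0.358, 0.002]
wrist_force: [0.6, 0.1, -1.8]
width: 58.4
gripper_force: 65.2
```

```bash
python3 go.py j 35 82 105 90;python3 go.py j 35 82 17 90; python3 -c "
from go import *; print(jw(35,82))"
```

```text
shift m [0.2943 0.1688 0.0017] spin -137.73 | pos [482.9 303.9 106.8] yaw -41.93 F [ 0.6  0.1 -1.8] q6 2.66 w 58.3516444815795 t 4.35
shift m [0.2941 0.1691 0.0897] spin -137.73 | pos [482.9 303.9 106.8] yaw -41.93 F [ 0.6  0.1 -1.8] q6 2.66 w 58.3516444815795 t 4.35
[589.03420844 -18.38281147]
```

Gripped and lifted, 58 mm wide. Now I carry it to the jig while turning.

```bash
python3 go.py j 8 82 105 90
```

```text
shift m [0.2761 0.1888 0.0016] spin -137.73 | pos [482.9 303.9 106.8] yaw -41.93 F [ 0.6  0.1 -1.8] q6 2.66 w 58.3516444815795 t 4.35
```

>>> servo_tool(
  motion=[
    [[0.05,0.008,0.006,0,-6],[0.05,0.02,0.014,0,-12.5],[0.05,0.034,0.023,0,-19],[0.05,0.048,0.033,0,-25.5],[0.05,0.063,0.043,0,-32],[0.05,0.077,0.053,0,-38.5],[0.05,0.091,0.062,0,-45],[0.05,0.106,0.072,0,-51.5],[0.05,0.12,0.082,0,-58],[0.05,0.135,0.092,0,-65]],
  ],
)

```text
clock: 5.18
eef_pos: [520.3, 144.0, 103.1]
eef_rot: [-0.0, 0.979, 0.203, -0.001]
wrist_force: [0.8, 0.8, -2.1]
width: 58.7
gripper_force: 65.1
```

```bash
python3 go.py j 8 82 105 90
```

```text
shift m [-0.0271  0.1682 -0.002 ] spin -72.41 | pos [520.3 144.  103.1] yaw 23.39 F [ 0.8  0.8 -2.1] q6 1.22 w 58.657250954099794 t 5.1833
```

>>> servo_tool(
  motion=[
    [[0.05,-0.003,0.017,0,-7],[0.05,-0.006,0.034,0,-14],[0.05,-0.008,0.05,0,-21],[0.05,-0.011,0.067,0,-28],[0.05,-0.014,0.084,0,-35],[0.05,-0.016,0.1,0,-42],[0.05,-0.019,0.118,0,-49],[0.05,-0.022,0.135,0,-56],[0.05,-0.025,0.155,0,-63],[0.05,-0.027,0.168,0,-70]],
  ],
)

```text
clock: 6.02
eef_pos: [561.6, -21.8, 103.1]
eef_rot: [-0.001, 0.686, 0.728, -0.001]
wrist_force: [0.5, 0.6, -1.9]
width: 58.5
gripper_force: 65.1
```

>>> servo_tool(
  motion=[
    [[0.05,0,0,0,-2],[0.05,0,0,0,-2.4],[0.05,0,0,0,-2.4]],
  ],
)

```text
clock: 6.27
eef_pos: [561.4, -20.1, 103.4]
eef_rot: [-0.001, 0.673, 0.74, -0.0]
wrist_force: [0.8, 0.1, -2.2]
width: 58.3
gripper_force: 65.1
```

```bash
python3 go.py j 8 82 17 90; python3 -c "
from h import *
snap('side','s3.png',(180,130,420,310),3.3)"
```

```text
shift m [-0.0012  0.0009  0.0864] spin -0.4 | pos [561.4 -20.1 103.4] yaw 95.4 F [ 0.8  0.1 -2.2] q6 -0.34 w 58.34050294731673 t 6.2667
```

View pics/s3.png

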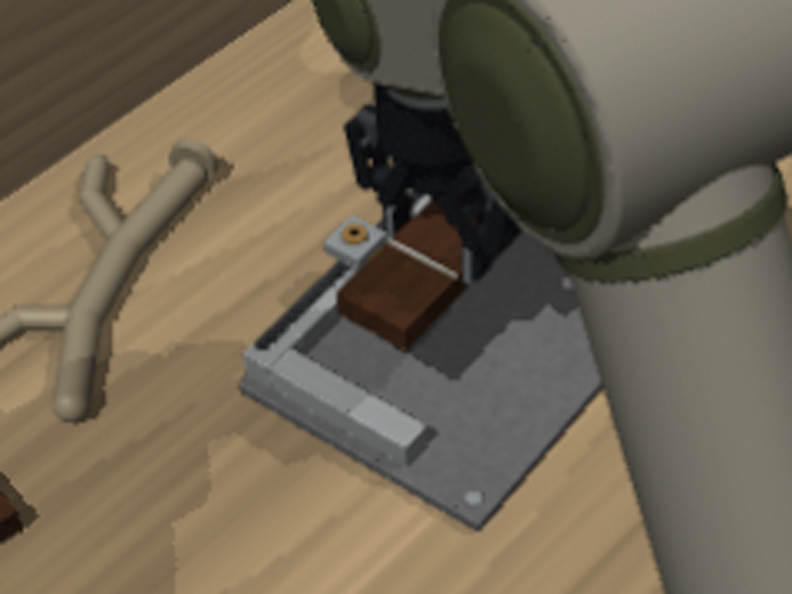

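The blank is held level with the line on top, and its line end faces the end fence. I lower it.

>>> servo_tool(
  motion=[
    [[0.05,-0.001,0,0.02,0],[0.05,-0.001,0,0.04,0],[0.05,-0.001,0,0.055,0],[0.05,-0.001,0,0.065,0],[0.05,-0.001,0,0.074,0],[0.05,-0.001,0,0.08,0],[0.05,-0.001,0,0.083,0],[0.05,-0.001,0,0.085,0],[0.05,-0.001,0,0.086,0],[0.05,-0.001,0,0.086,0]],
  ],
)

```text
clock: 7.15
eef_pos: [562.2, -21.3, 18.7]
eef_rot: [0.0, 0.673, 0.74, 0.0]
wrist_force: [0.9, -0.5, -2.3]
width: 58.9
gripper_force: 65.2
```

>>> servo_tool(
  motion=[
    [[0.05,0,0,0.001,0],[0.05,0,0,0.0015,0],[0.05,0,0,0.002,0],[0.05,0,0,0.002,0]],
  ],
)

```text
clock: 7.48
eef_pos: [562.2, -21.3, 17.2]
eef_rot: [0.0, 0.673, 0.74, 0.0]
wrist_force: [-2.2, -0.6, 5.5]
width: 58.6
gripper_force: 65.9
```

>>> servo_tool(
  motion=[
    [[0.074,0,0,0,0],[0.074,0,0,0,0],[0.074,0,0,0,0],[0.074,0,0,-0.01,0],[0.074,0,0,-0.03,0],[0.074,0,0,-0.06,0],[0.074,0,0,-0.09,0],[0.074,0,0,-0.09,0]],
  ],
)

```text
clock: 8.15
eef_pos: [564.7, -21.8, 112.7]
eef_rot: [0.004, 0.673, 0.74, 0.002]
wrist_force: [1.0, -0.4, -0.4]
width: 73.7
gripper_force: 0.0
```

```bash
python3 go.py j -55 85 100 0; python3 go.py j -55 85 100 180
```

```text
shift m [ 0.0036 -0.0656  0.0121] spin 89.68 | pos [564.7 -21.8 112.7] yaw 95.48 F [ 1.  -0.4 -0.4] q6 -0.34 w 73.6974844316598 t 8.15
shift m [ 0.0036 -0.0656  0.0121] spin -90.32 | pos [564.7 -21.8 112.7] yaw 95.48 F [ 1.  -0.4 -0.4] q6 -0.34 w 73.6974844316598 t 8.15
```

>>> servo_tool(
  motion=[
    [[0.082,0,-0.01,0,7],[0.082,0,-0.02,0,14],[0.082,0,-0.03,0,21],[0.082,0,-0.04,0,28],[0.082,0,-0.05,0,35],[0.082,0,-0.06,0,42],[0.082,0.003,-0.066,0,49],[0.082,0.004,-0.066,0,56],[0.082,0.004,-0.066,0,63],[0.082,0.004,-0.066,0,70]],
  ],
)

```text
clock: 8.98
eef_pos: [496.0, -23.6, 106.8]
eef_rot: [0.0, 0.976, 0.217, 0.0]
wrist_force: [-0.2, 0.2, -0.4]
width: 81.9
gripper_force: 0.0
```

>>> servo_tool(
  motion=[
    [[0.082,0,0,0,7],[0.082,0,0,0.01,14],[0.082,0,0,0.02,19.7],[0.082,0,0,0.03,19.7],[0.082,0,0,0.05,19.7],[0.082,0,0,0.06,19.7],[0.082,0,0,0.06,19.7]],
  ],
)

```text
clock: 9.57
eef_pos: [494.7, -23.3, 44.5]
eef_rot: [-0.001, 0.999, 0.051, -0.002]
wrist_force: [-0.3, -0.1, 0.6]
width: 82.0
gripper_force: 0.0
```

```bash
python3 go.py j -55 85 10 0; python3 -c "
from h import *
snap('top','t2.png',(272,172,444,284),4.6)"
```

```text
shift m [0.0044 0.0017 0.0345] spin 0.09 | pos [494.7 -23.3  44.5] yaw 5.89 F [-0.3 -0.1  0.6] q6 1.18 w 82.00028589253319 t 9.5667
```

View pics/t2.png

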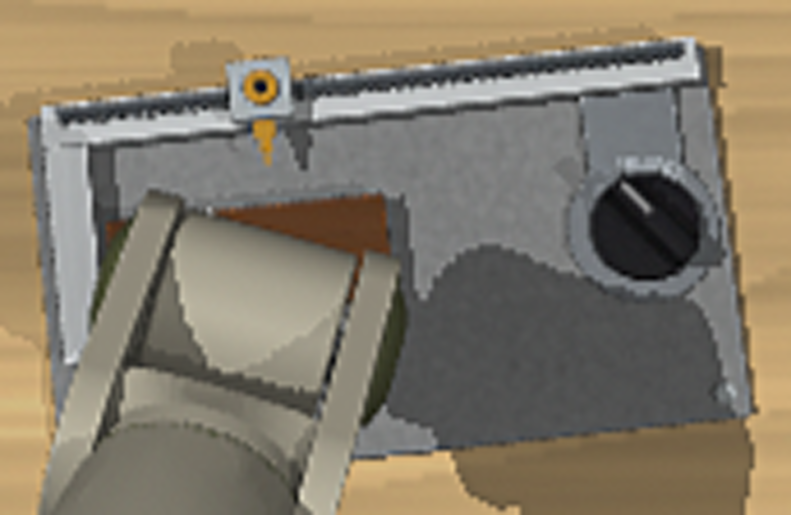

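The top crop shows the blank flat on the board, parallel to the far fence, with its tail end at about (390,225) and a small gap at the end fence. I lower and push it to the far fence.

>>> servo_tool(
  motion=[
    [[0.082,0.002,0.001,0.015,0],[0.082,0.004,0.002,0.028,0],[0.082,0.004,0.002,0.034,0],[0.082,0.008,0.002,0.034,0],[0.082,0.014,0.002,0.034,0],[0.082,0.02,0.002,0.034,0],[0.082,0.025,0.002,0.034,0],[0.082,0.03,0.002,0.034,0],[0.082,0.035,0.002,0.034,0],[0.082,0.04,0.002,0.034,0]],
  ],
)

```text
clock: 10.45
eef_pos: [536.4, -21.5, 12.5]
eef_rot: [0.0, 0.999, 0.05, -0.0]
wrist_force: [-1.1, -1.1, 0.4]
width: 81.9
gripper_force: 0.7
```

>>> servo_tool(
  motion=[
    [[0.082,0.005,0,0,0],[0.082,0.009,0,0,0],[0.082,0.013,0,0,0],[0.082,0.016,0,0,0],[0.082,0.019,0,0,0],[0.082,0.022,0,0,0]],
  ],
)

```text
clock: 10.95
eef_pos: [558.0, -19.3, 12.3]
eef_rot: [-0.0, 0.999, 0.05, -0.0]
wrist_force: [-0.8, -0.2, 0.9]
width: 82.0
gripper_force: 0.6
```

```bash
python3 go.py j 14 85 10 0
```

```text
shift m [ 0.0099 -0.0008  0.0023] spin -0.04 | pos [558.  -19.3  12.3] yaw 5.76 F [-0.8 -0.2  0.9] q6 1.23 w 81.98449515311414 t 10.95
```

>>> servo_tool(
  motion=[
    [[0.082,0.002,0,0,0],[0.082,0.004,0,0,0],[0.082,0.006,0,0,0],[0.082,0.007,0,0,0],[0.082,0.008,0,0,0],[0.082,0.009,0,0,0]],
  ],
)

```text
clock: 11.45
eef_pos: [566.8, -18.5, 12.3]
eef_rot: [-0.0, 0.999, 0.05, -0.0]
wrist_force: [-0.7, 0.5, -0.3]
width: 81.8
gripper_force: 0.5
```

>>> servo_tool(
  motion=[
    [[0.082,0.001,0,0,0],[0.082,0.002,0,0,0],[0.082,0.003,0,0,0],[0.082,0.003,0,0,0]],
  ],
)

```text
clock: 11.78
eef_pos: [566.9, -18.4, 12.2]
eef_rot: [-0.0, 0.999, 0.051, -0.004]
wrist_force: [-19.0, -3.9, 12.5]
width: 82.3
gripper_force: 9.3
```

Seated against the far fence with 19 N. I back off, lift, and go round to the tail end with closed fingers.

>>> servo_tool(
  motion=[
    [[0.082,-0.01,0,0,0],[0.082,-0.02,0,-0.005,0],[0.06,-0.025,0,-0.03,0],[0.03,-0.025,0.01,-0.06,0],[0,-0.02,0.03,-0.08,0],[0,-0.01,0.05,-0.08,0],[0,0.01,0.08,-0.08,0],[0,0.025,0.1,-0.08,0],[0,0.035,0.12,-0.08,0],[0,0.04,0.12,-0.07,0]],
  ],
)

```text
clock: 12.62
eef_pos: [623.7, -137.3, 83.8]
eef_rot: [0.001, 0.999, 0.049, 0.002]
wrist_force: [-0.6, -0.8, 0.1]
width: 0.2
gripper_force: 0.0
```

```bash
python3 go.py j 57 -32 19 0
```

```text
shift m [-0.0008 -0.008   0.0648] spin -0.2 | pos [ 623.7 -137.3   83.8] yaw 5.6 F [-0.6 -0.8  0.1] q6 1.07 w 0.16466725631121845 t 12.6167
```

>>> servo_tool(
  motion=[
    [[0,0,0,0.025,0],[0,0,0,0.045,0],[0,0,0,0.06,0],[0,0,0,0.065,0],[0,0,-0.004,0.065,0],[0,0,-0.009,0.065,0],[0,0,-0.013,0.065,0],[0,0,-0.017,0.065,0],[0,0,-0.02,0.065,0],[0,0,-0.023,0.065,0]],
  ],
)

```text
clock: 13.45
eef_pos: [619.6, -110.4, 18.0]
eef_rot: [0.0, 0.999, 0.05, 0.001]
wrist_force: [-0.4, -0.8, 1.0]
width: -0.1
gripper_force: 0.7
```

>>> servo_tool(
  motion=[
    [[0,0,-0.002,0,0],[0,0,-0.003,0,0],[0,0,-0.004,0,0],[0,0,-0.005,0,0]],
  ],
)

```text
clock: 13.78
eef_pos: [619.0, -106.2, 17.5]
eef_rot: [0.0, 0.999, 0.05, 0.0]
wrist_force: [0.9, -7.1, -0.5]
width: -0.2
gripper_force: 3.9
```

```bash
python3 go.py j 57 -10 19 0
```

```text
shift m [ 0.0011  0.0016 -0.0015] spin -0.04 | pos [ 619.  -106.2   17.5] yaw 5.76 F [ 0.9 -7.1 -0.5] q6 1.11 w -0.2106574432416956 t 13.7833
```

>>> servo_tool(
  motion=[
    [[0,0,-0.001,0,0],[0,0,-0.0015,0,0],[0,0,-0.002,0,0],[0,0,-0.002,0,0]],
  ],
)

```text
clock: 14.12
eef_pos: [619.0, -106.1, 17.7]
eef_rot: [0.002, 0.999, 0.05, 0.001]
wrist_force: [1.2, -12.0, 0.2]
width: -0.3
gripper_force: 6.0
```

Seated at the end fence. I back off and press the long side once more to square it.

>>> servo_tool(
  motion=[
    [[0,0,0.01,0,0],[0,0,0.02,-0.005,0],[0,-0.005,0.025,-0.03,0],[0.03,-0.02,0.02,-0.06,0],[0.06,-0.04,0,-0.07,0],[0.082,-0.06,-0.03,-0.07,0],[0.082,-0.075,-0.06,-0.07,0],[0.082,-0.08,-0.085,-0.07,0],[0.082,-0.08,-0.093,-0.06,0],[0.082,-0.08,-0.093,-0.05,0]],
  ],
)

```text
clock: 14.95
eef_pos: [529.9, -18.2, 67.4]
eef_rot: [0.0, 0.999, 0.051, 0.001]
wrist_force: [0.1, -0.5, -0.1]
width: 81.5
gripper_force: 0.0
```

```bash
python3 go.py w 547 -20 12 5.8;  python3 go.py w 567 -18 12 5.8
```

```text
shift m [0.0167 0.0036 0.0555] spin 0.07 | pos [529.9 -18.2  67.4] yaw 5.87 F [ 0.1 -0.5 -0.1] q6 1.21 w 81.48562014386461 t 14.95
shift m [0.0368 0.0036 0.0555] spin 0.07 | pos [529.9 -18.2  67.4] yaw 5.87 F [ 0.1 -0.5 -0.1] q6 1.21 w 81.48562014386461 t 14.95
```

>>> servo_tool(
  motion=[
    [[0.082,0.005,0.002,0.02,0],[0.082,0.01,0.003,0.04,0],[0.082,0.015,0.003,0.052,0],[0.082,0.019,0.003,0.055,0],[0.082,0.024,0.003,0.055,0],[0.082,0.029,0.003,0.055,0],[0.082,0.033,0.003,0.055,0],[0.082,0.036,0.003,0.055,0],[0.082,0.038,0.003,0.055,0],[0.082,0.039,0.003,0.055,0]],
  ],
)

```text
clock: 15.78
eef_pos: [567.0, -18.6, 12.7]
eef_rot: [0.0, 0.999, 0.051, -0.003]
wrist_force: [-17.7, -5.5, 12.7]
width: 82.2
gripper_force: 9.1
```

>>> servo_tool(
  motion=[
    [[0.082,0,0,0,0],[0.082,0,0,0,0]],
  ],
)

```text
clock: 15.95
eef_pos: [566.9, -18.5, 12.7]
eef_rot: [0.0, 0.999, 0.051, -0.003]
wrist_force: [-12.1, -3.7, 7.4]
width: 81.9
gripper_force: 6.4
```

Same seat position as before (567). I back off, lift, and go to the knob.

>>> servo_tool(
  motion=[
    [[0.082,-0.01,0,0,0],[0.082,-0.02,0,-0.005,0],[0.082,-0.025,0.005,-0.03,0],[0.082,-0.025,0.03,-0.06,0],[0.082,-0.02,0.06,-0.09,-4],[0.07,-0.015,0.1,-0.1,-10],[0.06,-0.01,0.14,-0.1,-17],[0.06,-0.009,0.18,-0.1,-24],[0.06,-0.009,0.21,-0.1,-31],[0.06,-0.009,0.235,-0.1,-38]],
  ],
)

```text
clock: 16.78
eef_pos: [583.4, -255.7, 112.9]
eef_rot: [0.001, 0.927, 0.375, 0.0]
wrist_force: [-0.1, 0.2, -0.4]
width: 59.8
gripper_force: 0.0
```

```bash
python3 go.py j 5 -150 29 40.2
```

```text
shift m [ 0.0018 -0.0031  0.0839] spin -1.97 | pos [ 583.4 -255.7  112.9] yaw 44.03 F [-0.1  0.2 -0.4] q6 0.21 w 59.81684640294023 t 16.7833
```

>>> servo_tool(
  motion=[
    [[0.06,0.002,-0.003,0.02,-2],[0.06,0.002,-0.003,0.04,-2],[0.06,0.002,-0.003,0.055,-2],[0.06,0.002,-0.003,0.068,-2],[0.06,0.002,-0.003,0.076,-2],[0.06,0.002,-0.003,0.081,-2],[0.06,0.002,-0.003,0.083,-2],[0.06,0.002,-0.003,0.083,-2]],
  ],
)

```text
clock: 17.45
eef_pos: [583.0, -249.5, 29.6]
eef_rot: [0.0, 0.921, 0.389, 0.0]
wrist_force: [-0.3, 0.4, 0.3]
width: 60.2
gripper_force: 0.0
```

>>> servo_tool(
  motion=[
    [[0.03,0,0,0,0],[0.025,0,0,0,0],[0.022,0,0,0,0],[0.018,0,0,0,0],[0.008,0,0,0,0],[0.008,0,0,0,0],[0.008,0,0,0,0],[0.008,0,0,0,0]],
  ],
)

```text
clock: 18.12
eef_pos: [583.6, -249.9, 30.0]
eef_rot: [0.001, 0.921, 0.389, 0.001]
wrist_force: [5.6, -1.8, 3.0]
width: 12.7
gripper_force: 60.7
```

```bash
python3 go.py j 5 -150 29 40.2; python3 -c "
from go import *; print(state()['moment'],state()['q'])"
```

```text
shift m [-0.0023  0.001   0.001 ] spin -0.24 | pos [ 583.6 -249.9   30. ] yaw 45.76 F [ 5.6 -1.8  3. ] q6 0.18 w 12.706957642187858 t 18.1167
[-0.24471974 -0.66713738 -0.01498557] [-5.88878224e-01  7.55243360e-01  1.34855750e+00  2.43459617e-04
  1.03528647e+00  1.83141318e-01]
```

>>> servo_tool(
  motion=[
    [[0.008,0,0,0,-4],[0.008,0,0,0,-8],[0.008,0,0,0,-12],[0.008,0,0,0,-16],[0.008,0,0,0,-20],[0.008,0,0,0,-24],[0.008,0,0,0,-28],[0.008,0,0,0,-32],[0.008,0,0,0,-36],[0.008,0,0,0,-40]],
  ],
)

```text
clock: 18.95
eef_pos: [581.7, -249.1, 29.9]
eef_rot: [-0.001, 0.732, 0.682, -0.001]
wrist_force: [-8.3, 2.1, 10.2]
width: 13.0
gripper_force: 61.9
```

>>> servo_tool(
  motion=[
    [[0.008,0,0,0,-4],[0.008,0,0,0,-8],[0.008,0,0,0,-12],[0.008,0,0,0,-16],[0.008,0,0,0,-20],[0.008,0,0,0,-24],[0.008,0,0,0,-28],[0.008,0,0,0,-32],[0.008,0,0,0,-36],[0.008,0,0,0,-40]],
  ],
)

```text
clock: 19.78
eef_pos: [579.9, -249.6, 29.9]
eef_rot: [-0.004, 0.454, 0.891, -0.001]
wrist_force: [-17.6, -0.0, 15.7]
width: 12.8
gripper_force: 62.7
```

```bash
python3 go.py j 5 -150 29 40.2; cat > pt.py <<'E'
from h import *; from go import *
# brass bush / pointer centroid by colour, scribed line by brightness, in jig coordinates
im=get_image('top'); hsv=cv2.cvtColor(im,cv2.COLOR_BGR2HSV)
cs=px('top',[[*jw(*p),z] for p,z in(((15,0),24),((15,165),24),((118,165),60),((118,0),60))])
m=np.zeros(im.shape[:2],np.uint8); cv2.fillPoly(m,[cs.astype(int)],1)
br=(m>0)&(hsv[...,0]<28)&(hsv[...,0]>12)&(hsv[...,1]>150)&(hsv[...,2]>120)
v,u=np.nonzero(br)
def J(u,v,z): q=w('top',u,v,z)[:2]-jw(0,0); return np.array([q@ex(JY),q@ex(JY+90)])
P=np.array([J(*p,44) for p in zip(u,v)]); print('brass n',len(P))
if len(P):
    for lo,hi in((50,72),(72,85),(85,130)):
        s=P[(P[:,0]>lo)&(P[:,0]<hi)]; print(lo,hi,len(s),s.mean(0) if len(s) else '')
# line profile on blank top, bright weighted, at several x
g=im.astype(float).min(2)
for x in(30,35,40,45,50,54,60):
    ys=np.arange(70,140,.5); pp=px('top',[[*jw(x,y),36] for y in ys]).astype(np.float32)
    a=cv2.remap(g.astype(np.float32),pp[:,0].reshape(-1,1),pp[:,1].reshape(-1,1),cv2.INTER_LINEAR)[:,0]
    i=a.argmax(); sl=slice(max(i-8,0),i+9); wt=np.clip(a[sl]-np.median(a),0,None); print('line x',x,'y',round((wt*ys[sl]).sum()/wt.sum(),2),a.max())
E
python3 pt.py
```

```text
shift m [-0.0037  0.0007  0.0009] spin 79.98 | pos [ 579.9 -249.6   29.9] yaw 125.98 F [-17.6  -0.   15.7] q6 -1.22 w 12.790147343642886 t 19.7833
brass n 51
50 72 6 [67.22656449 99.49070485]
72 85 18 [78.9037417 98.6968543]
85 130 27 [104.56234554  98.38742522]
line x 30 y 104.85 208.9082
line x 35 y 104.52 209.48047
line x 40 y 104.95 168.9336
line x 45 y 104.92 128.73438
line x 50 y 104.93 170.49023
line x 54 y 104.9 218.625
line x 60 y 104.61 210.44531
```

The line is at jig y≈104.9, where a seated blank puts it (105). The pointer is at ≈99, so about 13° more anticlockwise. I go most of the way, easing the side load.

>>> servo_tool(
  motion=[
    [[0.008,0.0005,-0.0005,0,-2],[0.008,0.001,-0.001,0,-4],[0.008,0.001,-0.0015,0,-6],[0.008,0.001,-0.0015,0,-8],[0.008,0.001,-0.0015,0,-10],[0.008,0.001,-0.0015,0,-10],[0.008,0.001,-0.0015,0,-10]],
  ],
)

```text
clock: 20.42
eef_pos: [579.3, -250.0, 30.0]
eef_rot: [-0.002, 0.376, 0.927, -0.001]
wrist_force: [-9.8, -1.1, 10.5]
width: 12.5
gripper_force: 61.9
```

```bash
python3 go.py j 5 -150 29 40.2; python3 pt.py; python3 -c "
from h import *
im=get_image('top')[185:225,290:350]
cv2.imwrite('pics/f.png',cv2.resize(im,None,fx=13,fy=13,interpolation=cv2.INTER_CUBIC))"
```

```text
shift m [-0.0039  0.0007  0.0009] spin 89.79 | pos [ 579.3 -250.    30. ] yaw 135.79 F [-9.8 -1.1 10.5] q6 -1.39 w 12.53196794250786 t 20.4167
brass n 53
50 72 7 [ 68.01782368 102.6726084 ]
72 85 19 [ 79.13728786 103.74364224]
85 130 27 [104.49556357 103.29341542]
line x 30 y 104.85 208.89844
line x 35 y 104.52 209.48438
line x 40 y 104.97 169.8164
line x 45 y 104.95 128.65039
line x 50 y 104.94 170.52734
line x 54 y 104.88 217.75
line x 60 y 104.67 191.90625
```

View pics/f.png

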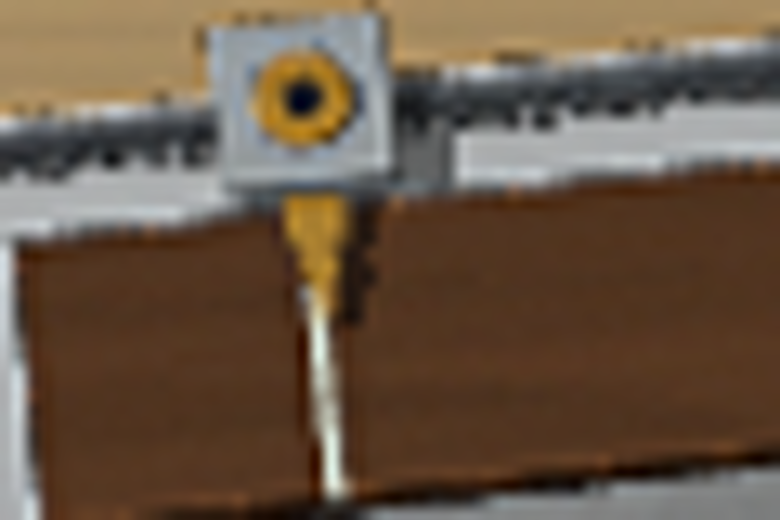

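The blank is flush with both fences. The pointer (316,200)–(322,305) still sits slightly right of the line (312,290)–(335,495). I refine with sub-pixel profiles, without more viewing.

```bash
cat > pf.py <<'E'
from h import *; from go import *
def prof(n,ch,x,z,lo,hi):
    ys=np.arange(lo,hi,.25); pp=px(n,[[*jw(x,y),z] for y in ys]).astype(np.float32)
    return ys,cv2.remap(ch,pp[:,:1].copy(),pp[:,1:].copy(),cv2.INTER_LINEAR)[:,0]
for n in('top','side'):
    im=np.mean([get_image(n).astype(float) for _ in range(3)],0).astype(np.float32)
    rb=im[...,2]-im[...,0]; g=im.min(2)
    def run(ch,xs,z,lo,hi,frac):
        o=[]
        for x in xs:
            ys,a=prof(n,ch,x,z,lo,hi); base=np.median(a); t=base+frac*(a.max()-base); wt=np.clip(a-t,0,None)
            o.append((wt*ys).sum()/wt.sum())
        return np.round(o,1),round(float(np.mean(o)),2)
    print(n,'line',run(g,np.arange(28,56,3),36,98,112,.3))
    print(n,'ptr z44..50',[run(rb,np.arange(63,83,2.),z,92,116,.35) for z in(44,47,50)])
    print(n,'bush z60',run(rb,np.arange(94,110,2.),60,90,118,.3))
E
python3 pf.py
```

```text
top line (array([105.1, 105. , 104.8, 104.7, 104.9, 104.8, 105. , 105.1, 105.1,
       105.1]), 104.96)
top ptr z44..50 [(array([102.4, 102.8, 102.9, 103.1, 103.2, 103.4, 103.4, 103.5, 103.6,
       103.4]), 103.17), (array([102.6, 102.7, 103. , 103. , 103.2, 103.4, 103.4, 103.4, 103.6,
       103.4]), 103.17), (array([102.6, 102.8, 103.1, 103. , 103.3, 103.3, 103.4, 103.4, 103.5,
       103.4]), 103.18)]
top bush z60 (array([103.1, 102.6, 104.3, 103.4, 102.8, 102.7, 102.9, 103.7]), 103.19)
side line (array([103.3, 103.4, 103.3, 103.2, 103.3, 103.1, 103.2, 103.1, 103.3,
       103.1]), 103.24)
side ptr z44..50 [(array([100.5, 100.4,  99.8,  99.8,  99.9,  99.9,  99.8, 100.2, 100.4,
       100.3]), 100.09), (array([102.5, 101.9, 101.8, 101.9, 101.9, 101.8, 102.2, 102.4, 102.3,
       101.9]), 102.06), (array([103.9, 103.8, 103.9, 103.9, 103.8, 104.2, 104.4, 104.3, 104.1,
       103.5]), 103.99)]
side bush z60 (array([103.1, 105.4, 105.9, 105.3, 105.5, 106.1, 102.5, 101.5]), 104.42)
```

>>> servo_tool(
  motion=[
    [[0.008,0,0,0,-1.5],[0.008,0,0,0,-3],[0.008,0,0,0,-4],[0.008,0,0,0,-4],[0.008,0,0,0,-4]],
  ],
)

```text
clock: 21.23
eef_pos: [579.2, -250.2, 30.0]
eef_rot: [-0.002, 0.344, 0.939, -0.001]
wrist_force: [-11.8, -2.8, 10.8]
width: 12.8
gripper_force: 61.9
```

```bash
python3 go.py j 5 -150 29 40.2; python3 pf.py
```

```text
shift m [-0.0039  0.0006  0.0009] spin 93.79 | pos [ 579.2 -250.2   30. ] yaw 139.79 F [-11.8  -2.8  10.8] q6 -1.46 w 12.811949628579155 t 21.2333
top line (array([105.1, 105. , 104.8, 104.7, 104.9, 104.8, 105.1, 105.1, 105.1,
       105.1]), 104.96)
top ptr z44..50 [(array([104.5, 104.8, 105. , 105. , 105. , 105. , 104.8, 104.5, 104.2,
       105.1]), 104.79), (array([104.5, 104.8, 105. , 105. , 105. , 104.9, 104.8, 104.2, 104.6,
       105.2]), 104.81), (array([104.6, 104.9, 105. , 105. , 105. , 104.8, 104.7, 103.9, 104.8,
       105.3]), 104.79)]
top bush z60 (array([105.1, 105.1, 103.7, 104. , 104.5, 104.4, 104.8, 104.7]), 104.52)
side line (array([103.3, 103.4, 103.3, 103.2, 103.2, 103.1, 103.2, 103.1, 103.3,
       103.1]), 103.23)
side ptr z44..50 [(array([101.5, 101.6, 101.6, 101.7, 101.7, 101.5, 101.7, 101.8, 101.9,
       101.7]), 101.68), (array([103.6, 103.7, 103.7, 103.8, 103.5, 103.7, 103.8, 103.9, 103.8,
       103.3]), 103.67), (array([105.7, 105.7, 105.8, 105.5, 105.7, 105.8, 106. , 105.8, 105.4,
       104.6]), 105.59)]
side bush z60 (array([104. , 104.9, 105.7, 108.5, 108.7, 108. , 104.4, 103.6]), 105.97)
```

>>> servo_tool(
  motion=[
    [[0.008,0,0,0,-0.4],[0.008,0,0,0,-0.4],[0.008,0,0,0,-0.4]],
  ],
)

```text
clock: 21.78
eef_pos: [579.2, -250.2, 29.9]
eef_rot: [-0.002, 0.341, 0.94, -0.001]
wrist_force: [-11.2, -2.7, 10.1]
width: 13.1
gripper_force: 61.9
```

>>> servo_tool(
  motion=[
    [[0.03,0,0,0,0],[0.06,0,0,0,0],[0.06,0,0,0,0],[0.06,0,0,0,0],[0.06,0,0,-0.01,0],[0.06,0,0,-0.03,0],[0.06,0,0,-0.06,0],[0.06,0,0,-0.09,0],[0.06,0,0,-0.12,0],[0.06,0,0,-0.12,0]],
  ],
)

```text
clock: 22.62
eef_pos: [583.1, -250.7, 156.7]
eef_rot: [0.005, 0.341, 0.94, -0.001]
wrist_force: [-0.1, -0.9, 0.8]
width: 59.7
gripper_force: 0.0
```

```bash
python3 go.py j 5 -150 29 40.2; python3 pf.py
```

```text
shift m [ 0.0007 -0.0017  0.1277] spin 94.18 | pos [ 583.1 -250.7  156.7] yaw 140.18 F [-0.1 -0.9  0.8] q6 -1.47 w 59.65789702959459 t 22.6167
top line (array([105.1, 105. , 104.8, 104.7, 104.9, 104.8, 105.1, 105.1, 105.1,
       105.1]), 104.96)
top ptr z44..50 [(array([104.9, 104.9, 105. , 105.2, 105. , 105.1, 105.1, 105.1, 104.3,
       105.2]), 104.99), (array([104.9, 104.9, 105.1, 105.1, 105. , 105. , 105.2, 104.7, 104.7,
       105.4]), 105.0), (array([104.9, 104.9, 105.1, 105. , 105. , 105. , 105.2, 104.2, 104.9,
       105.5]), 104.98)]
top bush z60 (array([105. , 105. , 103.8, 104. , 104.5, 104.6, 105.8, 105.1]), 104.72)
side line (array([103.3, 103.4, 103.3, 103.1, 103.2, 103.1, 103.2, 103.1, 103.2,
       103.1]), 103.21)
side ptr z44..50 [(array([101.6, 101.6, 101.8, 101.9, 101.8, 101.6, 102. , 102.4, 102.3,
       101.9]), 101.89), (array([103.6, 103.8, 103.9, 103.8, 103.6, 104. , 104.4, 104.4, 104. ,
       103.4]), 103.89), (array([105.8, 105.9, 105.9, 105.6, 106. , 106.4, 106.4, 106.1, 105.5,
       104.7]), 105.82)]
side bush z60 (array([104.7, 106.6, 107.5, 108.8, 109.3, 108.5, 105. , 103.7]), 106.76)
```

```bash
python3 -c "
from station import job_done; print(job_done())"
```

```text
the job is handed in; nothing more can be done
None
```

I pushed the walnut blank flat into the fence corner with the line on top, and turned the knob until the top camera put the pointer within about 0.1 mm of the scribed line (good to perhaps 0.3 mm). The arm is clear, and I handed the job in at about 23 s; I got no verdict back.

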